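# Pay the player opposite: slide the plaque out over the table edge

## Task

Pay the player opposite: keeping it flat on the table, slide the ivory payment plaque through the gap between the teal tile rack and the teacup to the far edge of the table, and leave it there with about a third of its length sticking straight out over the edge, so that it can be picked up easily. Do not pick it up or tip it, and leave the rack, the teacup and the two pink dice where they are.

Things in the scene. Friction and masses are not known exactly. Their poses are not given: they have to be found in the camera images.
- plaque: Ivory acrylic payment plaque with a red printed frame, a flat rectangular plate 110 mm long (its x axis), 74 mm wide (y) and 6 mm thick, about 60 g. Origin: centre of its underside. It lies loose and flat on the table and slides easily (friction with the table about 0.35). At the start its x axis points towards the far edge within about 35 degrees either way; its two ends are alike.
- table_edge (a point): Middle of the far edge of the square black melamine table top (900 mm square, 30 mm thick, aluminium edge band, top at height 0). The edge is straight; it runs along this point's y axis, its x axis points outwards, away from the robot and level. There is nothing beyond the edge.
- tile_rack: Loose teal plastic mahjong tile rack of the player opposite, empty, near the far edge and almost parallel to it, left or right of the middle. 360 mm long (its y axis), 50 mm deep (x), 28 mm high, 0.4 kg. Origin: centre of its underside. Leave it in place.
- teacup: Small white ceramic teacup without handle, near the far edge, on the other side of the middle from the rack. Foot 36 mm and rim 72 mm across, 55 mm high, 0.14 kg. Origin: centre of its underside. Leave it in place.
- die_a: Pink acrylic die, 20 mm cube, lying left (+y) of the plaque. Origin: centre of its underside. Leave it in place.
- die_b: Pink acrylic die, 20 mm cube, lying right (-y) of the plaque. Origin: centre of its underside. Leave it in place.
Things that resemble listed ones, but are neither listed nor needed, are in the scene too. Of the things that look like the plaque, the largest one is meant.

How it is judged:
At the end, for the whole second after the job is handed in: The plaque rests flat and still on the table in the gap between rack and teacup, its end 28 to 46 mm beyond the far edge (a third of its length is 37 mm), its long side within 9 degrees of square to the edge; rack, teacup and dice are within 10 mm of where they were (x of plaque in the frame of table_edge between -0.0273 and -0.0093 m and angle between the x axis of plaque and the x axis of table_edge, either way round below 0.16 rad and angle between plaque's own z axis and vertical below 0.05 rad and height (world z) of plaque between -0.003 and 0.003 m and linear speed of plaque below 0.01 m/s and ((y of teacup in the frame of tile_rack below -0.3 m and y of plaque in the frame of tile_rack between -0.41 and -0.21 m) or (y of teacup in the frame of tile_rack above 0.3 m and y of plaque in the frame of tile_rack between 0.21 and 0.41 m)) and distance of each of tile_rack, teacup, die_a, die_b from where it was at the start of the episode below 0.01 m); the robot touches nothing.
It fails at once if the plaque was lifted off the table (height (world z) of plaque above 0.012 m).
It fails at once if the plaque was tipped up or over the edge (angle between plaque's own z axis and vertical above 0.2 rad).
It fails at once if the tile rack was pushed away (distance of tile_rack from where it was at the start of the episode above 0.01 m).
It fails at once if the teacup was pushed away (distance of teacup from where it was at the start of the episode above 0.01 m).
It fails at once if a die was pushed away (distance of any of die_a, die_b from where it was at the start of the episode above 0.01 m).
It also fails if it takes over 58 s, if anything falls off the work surface, if the arm or the gripper's body presses on something with over 40 N, if the wrist force passes 120 N, or if a joint passes its speed limit or range.

## Robot

A 7-joint arm with a two-finger parallel gripper is mounted at the origin on the work surface. World frame = base frame: x ahead of the robot, y to its left, z up, the work surface at z = 0. Lengths are in m, angles in rad, forces in N, time in s.
With the tool pointing down it reaches from about 0.425 to 0.875 m from the base axis. Payload 4.7 kg.
Tool frame: the origin (TCP) lies on the centre line of the jaws, within the pads' length; the fingertips stand 14 mm ahead of it and the grasp point (between the pads) lies 5 mm behind it; z points along the fingers, y is the line along which they close (so a half turn about z gives the same grasp; the last joint's range is limited). The gripper opens to 87 mm and grips with 3 to 60 N. Pads are 19 mm wide; open, the fingers measure 117 mm over their backs; the gripper's body (75 mm by 190 mm) begins 51 mm behind the grasp point.
Start: joints at [-1.186, 0.321, -0.07, 1.45, 0.023, 1.371, -0.057], TCP at [0.236, 0.606, 0.237] pointing down, gripper open.
Joint ranges: [-2.86, 2.86], [-0.3, 2.09], [-1.38, 1.24], [0.06, 2.45], [-1.56, 4.7], [0.09, 2.05], [-2.69, 2.69]. Speed limits (rad/s): [2.57, 2.57, 3.14, 3.14, 3.14, 3.14, 3.14].

## Interface

Orientations are given as a rotation vector (axis times angle).
In Python, from bench import * gives the robot as it stands.
- The arm moves only by the shell command python3 -m jog 'ROWS' [FORCE]. ROWS is JSON, a list of rows, each an object of numbers: "claw": the finger opening in mm, from 0 to 87; "dx", "dy", "dz": the shift along the tool's x, y, z in mm; "spin": the turn about the tool's z in degrees. In form: [{"claw": .., "dx": .., "dy": .., "dz": .., "spin": ..}, ...]. A call has 1 to 20 rows; each row is the pose to reach, as a shift and turn from the pose commanded when the call began, along the tool's axes at that moment; what a row does not reach only later rows make up. A row lasts 1/12 s, in which the tool goes at most 41.7 mm and 7.16 degrees, less where a joint would pass 70% of its speed; a pose out of reach is approached as far as the arm can. A call with a gripper value outside its range is refused whole. The fingers move at their own pace and stop on an object; FORCE is the grip in N (left out, the last holds). Time passes only in rows, so rows that repeat a pose let the fingers close. It gives the time, the measured TCP pose, the force, the opening and the grip force at its end, in the units of the state.
- get_state(): the state, without advancing time (a new reading comes with each control period).
- get_image(name): name is "side" or "top" or "wrist"; returns a dict with "frame" (384x512x3 uint8, red, green, blue), "depth" (384x512 float32, m along the optical axis (not along the pixel's ray), 0 where there is no reading), "K" (3x3 intrinsics, pixels), "T" (4x4, takes a point from camera to world coordinates); the wrist camera has in their place "mount" (4x4, takes a point from camera to tool coordinates, whose origin is the TCP and whose axes are the flange's). Camera axes: x right, y down, z forward; pixel columns grow to the right and rows downward; lengths in m; the calibration is good to about 2 mm. The wrist camera is an equidistant fisheye: a pixel r from the principal point sees the ray r / f radians off the axis. A picture is of the moment at which its call begins: read the wrist's pose just before it.
- close_job(): hands the job in; it is judged then, once.
The state is a dict: "time": time; "joint_positions": joint angles; "qd": joint speeds; "joint_torque": joint torques, N m; "position": TCP position; "tool_rot": TCP orientation; "ft_force": force on the tool from outside, world axes, zero at the start; "torque": the same for the moment, N m; "grip_width": opening from 0.0 (shut) to 1.0 (fully open); "grip_force": force on a finger pad.
Only numpy, scipy, OpenCV 4.12 (cv2) and the standard library are available. Lean on these libraries where they do the work, as an engineer would, in place of code of your own. Each camera call takes 0.05 s, during which the arm holds its last target. There are 200 camera calls.

## Working session

There is one attempt and no reset: what is moved stays moved. The work goes in short steps, Python scripts to look and compute and a shell command to move; the robot and the scene stay as the last step left them, time stands still between calls to the robot, and variables do not carry over. Pictures are saved under pics/ and viewed, at most 10 in all, crops included, and the job is handed in when it is done.

```bash
mkdir -p pics; ls; cat > h.py <<'E'
from bench import *
import numpy as np, cv2
from scipy.spatial.transform import Rotation as R
def pts(im):
    d=im["depth"];K=im["K"];v,u=np.indices(d.shape)
    p=np.stack([(u-K[0,2])/K[0,0]*d,(v-K[1,2])/K[1,1]*d,d],-1)
    return p@im["T"][:3,:3].T+im["T"][:3,3]
E
python3 - <<'E'
from h import *
s=get_state();print(s)
for n in ("top","side"):
    im=get_image(n);np.savez(n+"0.npz",**im)
    print(n,im["K"].tolist(),np.round(im["T"],3).tolist())
    cv2.imwrite(f"pics/{n}0.png",cv2.resize(im["frame"][...,::-1],(768,576)))
E
```

```text
pics
{'time': 0.0, 'joint_positions': array([-1.18589154,  0.32184617, -0.07010251,  1.45166507,  0.0226177 ,
        1.37076227, -0.05690422]), 'qd': array([-0.00095771,  0.00048905, -0.00085226, -0.00031503,  0.00093981,
        0.00111833,  0.00023381]), 'joint_torque': array([-7.60939620e-04, -4.91272616e+01, -4.04452616e-01, -3.12529743e+01,
       -6.39847596e-02,  4.35101381e-02,  1.48189333e-04]), 'position': array([0.23539244, 0.6053311 , 0.23545155]), 'tool_rot': array([-5.79010754e-01, -3.08752591e+00,  2.94928901e-03]), 'ft_force': array([-0.19947796,  0.59004355,  0.20014595]), 'torque': array([ 0.00381819, -0.06643975,  0.02954564]), 'grip_force': 0.0, 'grip_width': 0.997842347805722}
top [[449.6665338723296, 0.0, 254.80446241245417], [0.0, 449.6665338723296, 188.817484548107], [0.0, 0.0, 1.0]] [[0.027, -0.997, 0.066, 0.474], [-1.0, -0.026, 0.007, -0.019], [-0.005, -0.066, -0.998, 0.832], [0.0, 0.0, 0.0, 1.0]]
side [[379.91203620566756, 0.0, 257.03448068306704], [0.0, 379.91203620566756, 190.80850531815057], [0.0, 0.0, 1.0]] [[-0.934, -0.26, 0.245, 0.345], [-0.356, 0.636, -0.684, 0.477], [0.022, -0.727, -0.687, 0.523], [0.0, 0.0, 0.0, 1.0]]
```

View pics/top0.png

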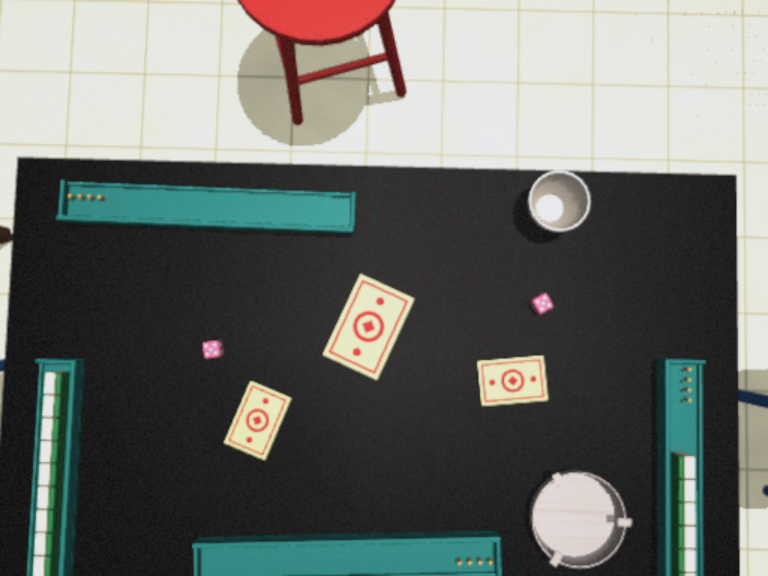

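View pics/side0.png

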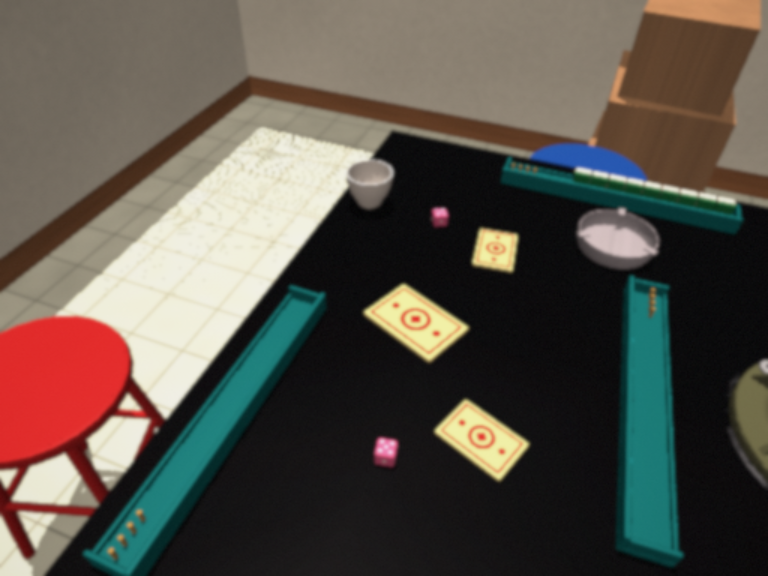

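Top view (768 px wide image): three lookalikes, at (368,327), (258,420) and (512,380). The one at (368,327) is clearly the largest, so I choose it. The rack's near end is at (354,210), the cup at (559,202), and the dice at (212,349) and (542,303). The far edge runs from (20,158) to (736,177).

```bash
cat > m.py <<'E'
from h import *
def load(n): 
    d=np.load(n); return {k:d[k] for k in d}
def ray(im,uv,z):
    K=im["K"];T=im["T"];r=T[:3,:3]@np.array([(uv[0]-K[0,2])/K[0,0],(uv[1]-K[1,2])/K[1,1],1]);o=T[:3,3]
    return o+r*(z-o[2])/r[2]
def blobs(im,lo,hi,mina):
    h=cv2.cvtColor(im["frame"],cv2.COLOR_RGB2HSV);m=cv2.inRange(h,lo,hi)
    m=cv2.morphologyEx(m,cv2.MORPH_CLOSE,np.ones((5,5)))
    return [(c,m) for c in cv2.findContours(m,cv2.RETR_EXTERNAL,cv2.CHAIN_APPROX_NONE)[0] if cv2.contourArea(c)>mina]
def tri(a,ua,b,ub):
    A=[];B=[]
    for im,u in((a,ua),(b,ub)):
        p=ray(im,u,0);o=im["T"][:3,3];d=(p-o)/np.linalg.norm(p-o);P=np.eye(3)-np.outer(d,d);A.append(P);B.append(P@o)
    return np.linalg.solve(sum(A),sum(B))
E
python3 - <<'E'
from m import *
np.set_printoptions(precision=4,suppress=True)
t=load("top0.npz");s=load("side0.npz")
def table(im):
    P=pts(im);m=im["frame"].max(-1)<60;m&=(abs(P[...,2])<.02)&(im["depth"]>0);print("table z med",np.median(P[m][:,2]))
for n,im in(("top",t),("side",s)):
    table(im);P=pts(im)
    for nm,lo,hi,a in(("ivory",(18,40,120),(40,160,255),300),("teal",(80,120,40),(100,255,255),500),("pink",(150,60,100),(178,255,255),60)):
        for c,_ in blobs(im,lo,hi,a):
            r=cv2.minAreaRect(c)
            q=np.array([ray(im,p,{"ivory":.006,"teal":.028,"pink":.015}[nm]) for p in c[:,0]])
            w=cv2.minAreaRect((q[:,:2]*1000).astype(np.float32))
            u,v=map(int,r[0]);print(n,nm,"px",np.round(r[0],1),"world rect",np.round(w[0],1),np.round(w[1],1),round(w[2],1),"depth pt",P[v,u])
# edge from top: column-wise bright->dark
g=t["frame"].max(-1).astype(int);E=[]
for u in list(range(20,150,6))+list(range(280,340,6))+list(range(420,485,6)):
    v=next((v for v in range(90,135) if (g[v:v+5,u]<60).all()),None)
    if v: E.append(ray(t,(u,v-.5),0)[:2])
E=np.array(E);p=np.polyfit(E[:,1],E[:,0],1);res=E[:,0]-np.polyval(p,E[:,1]);print("edge x=%.4f*y+%.4f"%tuple(p),res.std(),abs(res).max(),"y range",E[:,1].min(),E[:,1].max())
# cup from depth
for im in(t,s):
    P=pts(im);m=(P[...,2]>.046)&(P[...,2]<.065)&(P[...,1]<-.1)&(P[...,0]>.6)&(P[...,0]<.9)&(P[...,1]>-.4)
    c,rr=cv2.minEnclosingCircle((P[m][:,:2]*1000).astype(np.float32));print("cup",c,rr,m.sum(),P[m][:,2].max())
    m=(P[...,2]>.02)&(P[...,2]<.04)&(P[...,1]<.3)&(P[...,0]>.66)&(P[...,0]<.85)&(P[...,1]>-.1);print("rack end y",P[m].min(0),P[m].max(0))
cv2.imwrite("pics/crop.png",cv2.resize(t["frame"][100:310,130:380,::-1],None,fx=2.5,fy=2.5,interpolation=2))
E
```

```text
table z med 2.460545073290632e-05
top ivory px [501.5 326.5] world rect [ 292.3 -464.5] [ 34.3 199.6] 89.5 depth pt [ 0.1277 -0.8685 -0.7474]
top ivory px [171.3 279.8] world rect [358.9 133.3] [55.8 82.2] 68.8 depth pt [0.3599 0.1343 0.0045]
top ivory px [341.4 253.4] world rect [ 414.6 -174.8] [55.9 82.3] 6.5 depth pt [ 0.4151 -0.1747  0.0026]
top ivory px [245.3 217.4] world rect [475.6   2. ] [ 75.1 110.9] 66.7 depth pt [0.4761 0.0026 0.0077]
top ivory px [220.1  35.9] world rect [815.3  59. ] [38.8 88.4] 9.6 depth pt [ 1.132   0.1316 -0.7515]
top ivory px [207.1  66. ] world rect [757.4  82.3] [194.8 128. ] 72.3 depth pt [ 1.0204  0.1749 -0.752 ]
top teal px [231. 368.] world rect [212.4  19.4] [ 51.1 359.8] 1.6 depth pt [0.2061 0.02   0.0085]
top teal px [454. 311.] world rect [ 322.2 -369.9] [ 56.6 250.3] 90.0 depth pt [ 0.324  -0.3629  0.0434]
top teal px [ 36.3 311. ] world rect [302.1 365.3] [250.6  58. ] 1.1 depth pt [0.3037 0.3596 0.0413]
top teal px [137.  137.7] world rect [613.9 201.3] [360.1  52.2] 88.8 depth pt [0.6191 0.2093 0.0057]
top pink px [141.5 232.5] world r
[... 1302 characters left out ...]
[ 265.2 -349.9] [ 83.4 362.6] 89.8 depth pt [ 0.2575 -0.3502  0.0277]
side pink px [256.7 300.2] world rect [441.7 192.9] [22.8 30.1] 10.9 depth pt [0.4417 0.1963 0.0207]
side pink px [293.  143.5] world rect [ 506.1 -204.7] [22.7 42.9] 17.5 depth pt [ 0.5048 -0.1984  0.0208]
edge x=-0.0000*y+0.6747 0.0005762832956552308 0.0010816497448997708 y range -0.43123369423163316 0.4320426346197809
cup (628.05224609375, -216.38783264160156) 35.92665481567383 279 0.05947589593328573Traceback (most recent call last):
  File "<stdin>", line 24, in <module>
    return umr_minimum(a, axis, None, out, keepdims, initial, where)
ValueError: zero-size array to reduction operation minimum which has no identity
```

The edge fit gives x≈0.675. The plaque (75×111 mm measured) is at about (475,3) mm with its long axis at −23°. Two-view height agrees with 6 mm. The gap runs from y=+21 (rack) to −180 (cup). I'll straddle the 74 mm width with the open jaws and slide the plaque flat. First, hover and check with the wrist camera.

```bash
python3 -m jog '[{"claw":87,"dx":-442,"dy":-474,"dz":55,"spin":2},{"claw":87,"dx":-442,"dy":-474,"dz":55,"spin":2},{"claw":87,"dx":-442,"dy":-474,"dz":55,"spin":2},{"claw":87,"dx":-442,"dy":-474,"dz":55,"spin":2},{"claw":87,"dx":-442,"dy":-474,"dz":55,"spin":2},{"claw":87,"dx":-442,"dy":-474,"dz":55,"spin":2},{"claw":87,"dx":-442,"dy":-474,"dz":55,"spin":2},{"claw":87,"dx":-442,"dy":-474,"dz":55,"spin":2},{"claw":87,"dx":-442,"dy":-474,"dz":55,"spin":2},{"claw":87,"dx":-442,"dy":-474,"dz":55,"spin":2},{"claw":87,"dx":-442,"dy":-474,"dz":55,"spin":2},{"claw":87,"dx":-442,"dy":-474,"dz":55,"spin":2},{"claw":87,"dx":-442,"dy":-474,"dz":55,"spin":2},{"claw":87,"dx":-442,"dy":-474,"dz":55,"spin":2},{"claw":87,"dx":-442,"dy":-474,"dz":55,"spin":2},{"claw":87,"dx":-442,"dy":-474,"dz":55,"spin":2},{"claw":87,"dx":-442,"dy":-474,"dz":55,"spin":2},{"claw":87,"dx":-442,"dy":-474,"dz":55,"spin":2},{"claw":87,"dx":-442,"dy":-474,"dz":55,"spin":2},{"claw":87,"dx":-442,"dy":-474,"dz":55,"spin":2}]' 8
cat > w.py <<'E'
from m import *
np.set_printoptions(precision=4,suppress=True)
def wrist(zs=(.006,)):
    s=get_state();im=get_image("wrist");np.savez("wrist.npz",**im)
    M=im["mount"];K=im["K"];Rt=R.from_rotvec(s["tool_rot"]).as_matrix();T=np.eye(4);T[:3,:3]=Rt;T[:3,3]=s["position"];T=T@M
    def to(p,z):
        a=np.array([p[0]-K[0,2],p[1]-K[1,2]]);r=np.hypot(*a);th=r/K[0,0];d=np.append(a/max(r,1e-9)*np.sin(th),np.cos(th))
        d=T[:3,:3]@d;o=T[:3,3];return o+d*(z-o[2])/d[2]
    print("tcp",s["position"],"tool y yaw",np.degrees(np.arctan2(Rt[1,1],Rt[0,1])),"z",Rt[:,2],"t",s["time"],"f",s["ft_force"])
    for c,_ in blobs(im,(18,40,120),(40,170,255),1500):
        q=np.array([to(p,zs[0]) for p in c[:,0]]);w=cv2.minAreaRect((q[:,:2]*1000).astype(np.float32))
        print("ivory px",np.round(cv2.minAreaRect(c)[0],0),"rect",np.round(w[0],1),np.round(w[1],1),round(w[2],1))
    return im,to
E
python3 - <<'E'
from w import *
im,to=wrist()
cv2.imwrite("pics/w1.png",im["frame"][...,::-1])
E
```

```text
time: 1.77
position: [0.4753, 0.0056, 0.1814]
tool_rot: [-0.629, -3.077, -0.001]
ft_force: [0.4, 0.1, -0.1]
grip_width: 0.997
grip_force: 0.0
tcp [0.4753 0.0056 0.1814] tool y yaw 66.90622105790413 z [-0.0005  0.0005 -1.    ] t 1.7667 f [ 0.3711  0.1369 -0.0821]
ivory px [108. 187.] rect [ 412.6 -172.7] [55.6 82.9] 6.6
ivory px [256. 176.] rect [474.   3.] [ 75.1 110.6] 66.3
ivory px [324.  36.] rect [355.8 134.4] [55.  83.7] 68.7
```

View pics/w1.png

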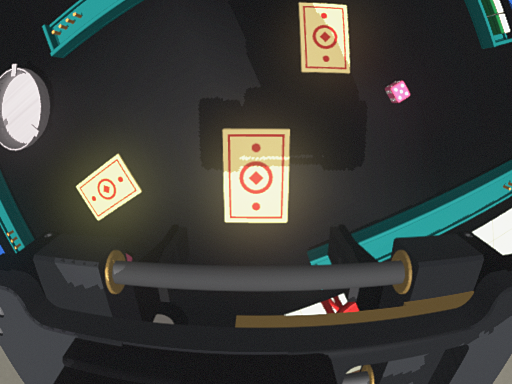

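The wrist view confirms the large plaque at px (256,176). It lies at (474,3) mm, 75×111 mm, with its width along 66.5°. I'll descend straddling it.

```bash
python3 -m jog '[{"claw":87,"dx":0,"dy":-2.5,"dz":40,"spin":0.5},{"claw":87,"dx":0,"dy":-2.5,"dz":80,"spin":0.5},{"claw":87,"dx":0,"dy":-2.5,"dz":110,"spin":0.5},{"claw":87,"dx":0,"dy":-2.5,"dz":135,"spin":0.5},{"claw":87,"dx":0,"dy":-2.5,"dz":148,"spin":0.5},{"claw":87,"dx":0,"dy":-2.5,"dz":150,"spin":0.5},{"claw":87,"dx":0,"dy":-2.5,"dz":150,"spin":0.5},{"claw":87,"dx":0,"dy":-2.5,"dz":150,"spin":0.5}]'
python3 - <<'E'
from w import *
im,to=wrist()
cv2.imwrite("pics/w2.png",im["frame"][...,::-1])
E
```

```text
time: 2.48
position: [0.4756, 0.0024, 0.0325]
tool_rot: [0.644, 3.073, 0.001]
ft_force: [-0.0, 0.3, -0.7]
grip_width: 0.998
grip_force: 0.0
tcp [0.4756 0.0024 0.0325] tool y yaw 66.33288788151832 z [ 0.0015  0.0005 -1.    ] t 2.4833 f [-0.0196  0.2695 -0.734 ]
ivory px [333. 316.] rect [567.6  31.3] [161.8  15.6] 66.4
ivory px [ 31. 228.] rect [ 406.1 -173. ] [43.  87.8] 5.5
ivory px [258. 206.] rect [460.3   8.9] [74.3 82. ] 66.5
ivory px [376.  26.] rect [378.5 125.1] [55.1 35.9] 69.2
```

View pics/w2.png

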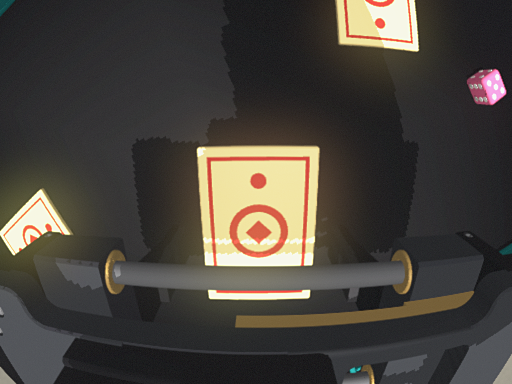

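The plaque is centred between the jaws (px 258). I'll go down the last 16 mm and close gently.

```bash
python3 -m jog '[{"claw":87,"dx":0,"dy":0,"dz":8,"spin":0},{"claw":87,"dx":0,"dy":0,"dz":13,"spin":0},{"claw":87,"dx":0,"dy":0,"dz":16,"spin":0},{"claw":87,"dx":0,"dy":0,"dz":16,"spin":0},{"claw":87,"dx":0,"dy":0,"dz":16,"spin":0}]' 8
python3 -m jog '[{"claw":80,"dx":0,"dy":0,"dz":0,"spin":0},{"claw":77,"dx":0,"dy":0,"dz":0,"spin":0},{"claw":72,"dx":0,"dy":0,"dz":0,"spin":0},{"claw":70,"dx":0,"dy":0,"dz":0,"spin":0},{"claw":70,"dx":0,"dy":0,"dz":0,"spin":0},{"claw":70,"dx":0,"dy":0,"dz":0,"spin":0},{"claw":70,"dx":0,"dy":0,"dz":0,"spin":0}]' 8
```

```text
time: 2.95
position: [0.4746, 0.0015, 0.0154]
tool_rot: [-0.646, -3.074, 0.0]
ft_force: [-0.1, -0.3, 0.1]
grip_width: 0.998
grip_force: 0.0
time: 3.53
position: [0.475, 0.0016, 0.0157]
tool_rot: [0.646, 3.074, 0.0]
ft_force: [-0.6, -0.7, 1.3]
grip_width: 0.851
grip_force: 8.0
```

The grip is at 74 mm and 8 N. I'll slide the plaque in front of the gap and square it up, keeping height constant.

```bash
python3 -m jog '[{"claw":70,"dx":-4,"dy":-3,"dz":0,"spin":-1},{"claw":70,"dx":-12,"dy":-9,"dz":0,"spin":-4},{"claw":70,"dx":-21,"dy":-16,"dz":0,"spin":-7},{"claw":70,"dx":-30,"dy":-23,"dz":0,"spin":-10},{"claw":70,"dx":-39,"dy":-30,"dz":0,"spin":-13},{"claw":70,"dx":-48,"dy":-37,"dz":0,"spin":-16},{"claw":70,"dx":-57,"dy":-44,"dz":0,"spin":-19},{"claw":70,"dx":-65,"dy":-50,"dz":0,"spin":-22},{"claw":70,"dx":-71,"dy":-54,"dz":0,"spin":-23.5},{"claw":70,"dx":-74,"dy":-56.5,"dz":0,"spin":-23.8},{"claw":70,"dx":-74,"dy":-56.5,"dz":0,"spin":-23.8},{"claw":70,"dx":-74,"dy":-56.5,"dz":0,"spin":-23.8}]'
python3 - <<'E'
from w import *
im,to=wrist()
t=get_image("top");np.savez("top1.npz",**t)
cv2.imwrite("pics/t1.png",t["frame"][90:290,60:440,::-1].repeat(2,0).repeat(2,1))
E
```

```text
time: 4.53
position: [0.52, -0.0802, 0.0157]
tool_rot: [0.0, 3.141, -0.0]
ft_force: [0.1, -0.9, 2.3]
grip_width: 0.848
grip_force: 8.0
tcp [ 0.52   -0.0802  0.0157] tool y yaw 89.99114325996754 z [ 0.0006 -0.0003 -1.    ] t 4.5333 f [ 0.0789 -0.9217  2.2964]
ivory px [258. 302.] rect [562.5 -80.1] [20.3 73.8] 0.2
ivory px [258. 208.] rect [498.2 -80.3] [70.5 73.4] 0.1
ivory px [104.  69.] rect [ 413.1 -172.9] [54.2 80.7] 6.5
```

View pics/t1.png

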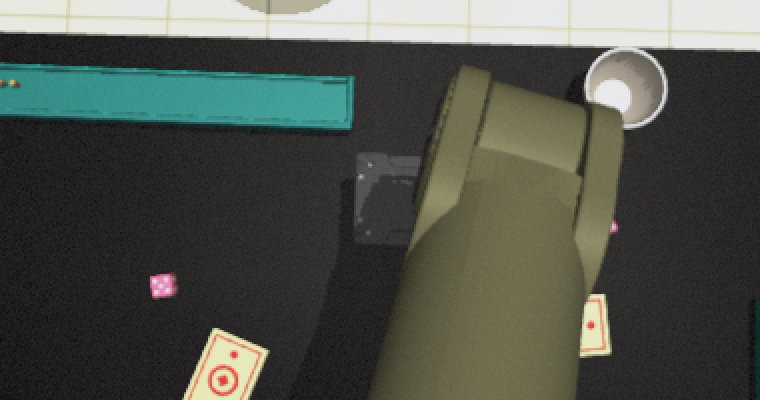

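The tool and plaque are square at y=−80. The wrist view puts the plaque centre at x≈518, so the remaining slide is 138 mm along −tool x.

```bash
python3 -m jog '[{"claw":70,"dx":-4,"dy":0,"dz":0,"spin":0},{"claw":70,"dx":-12,"dy":0,"dz":0,"spin":0},{"claw":70,"dx":-22,"dy":0,"dz":0,"spin":0},{"claw":70,"dx":-33,"dy":0,"dz":0,"spin":0},{"claw":70,"dx":-44,"dy":0,"dz":0,"spin":0},{"claw":70,"dx":-55,"dy":0,"dz":0,"spin":0},{"claw":70,"dx":-66,"dy":0,"dz":0,"spin":0},{"claw":70,"dx":-77,"dy":0,"dz":0,"spin":0},{"claw":70,"dx":-88,"dy":0,"dz":0,"spin":0},{"claw":70,"dx":-99,"dy":0,"dz":0,"spin":0},{"claw":70,"dx":-110,"dy":0,"dz":0,"spin":0},{"claw":70,"dx":-120,"dy":0,"dz":0,"spin":0},{"claw":70,"dx":-129,"dy":0,"dz":0,"spin":0},{"claw":70,"dx":-135,"dy":0,"dz":0,"spin":0},{"claw":70,"dx":-138,"dy":0,"dz":0,"spin":0},{"claw":70,"dx":-138,"dy":0,"dz":0,"spin":0},{"claw":70,"dx":-138,"dy":0,"dz":0,"spin":0}]'
python3 - <<'E'
from w import *
im,to=wrist()
E
```

```text
time: 6.05
position: [0.6587, -0.0795, 0.0157]
tool_rot: [-0.002, 3.14, 0.0]
ft_force: [0.9, -0.3, 3.3]
grip_width: 0.843
grip_force: 8.0
tcp [ 0.6587 -0.0795  0.0157] tool y yaw 90.06611104793957 z [ 0.0017  0.0001 -1.    ] t 6.05 f [ 0.9473 -0.3027  3.2783]
ivory px [258. 208.] rect [636.9 -79.7] [71.5 74. ] 0.2
```

The rear edge is at x≈601, so the centre is at ≈656 as intended. I'll release, rise, and check.

```bash
python3 -m jog '[{"claw":76,"dx":0,"dy":0,"dz":0,"spin":0},{"claw":80,"dx":0,"dy":0,"dz":0,"spin":0},{"claw":87,"dx":0,"dy":0,"dz":0,"spin":0},{"claw":87,"dx":0,"dy":0,"dz":0,"spin":0},{"claw":87,"dx":0,"dy":0,"dz":0,"spin":0},{"claw":87,"dx":0,"dy":0,"dz":0,"spin":0}]'
python3 -m jog '[{"claw":87,"dx":0,"dy":0,"dz":-5,"spin":0},{"claw":87,"dx":0,"dy":0,"dz":-15,"spin":0},{"claw":87,"dx":0,"dy":0,"dz":-40,"spin":0},{"claw":87,"dx":0,"dy":0,"dz":-75,"spin":0},{"claw":87,"dx":0,"dy":0,"dz":-110,"spin":0},{"claw":87,"dx":0,"dy":0,"dz":-145,"spin":0},{"claw":87,"dx":40,"dy":0,"dz":-165,"spin":0},{"claw":87,"dx":80,"dy":0,"dz":-165,"spin":0},{"claw":87,"dx":110,"dy":40,"dz":-165,"spin":0},{"claw":87,"dx":130,"dy":80,"dz":-165,"spin":0},{"claw":87,"dx":145,"dy":120,"dz":-165,"spin":0},{"claw":87,"dx":150,"dy":160,"dz":-165,"spin":0},{"claw":87,"dx":150,"dy":200,"dz":-165,"spin":0},{"claw":87,"dx":150,"dy":230,"dz":-165,"spin":0},{"claw":87,"dx":150,"dy":250,"dz":-165,"spin":0},{"claw":87,"dx":150,"dy":250,"dz":-165,"spin":0},{"claw":87,"dx":150,"dy":250,"dz":-165,"spin":0}]'
python3 - <<'E'
from m import *
np.set_printoptions(precision=4,suppress=True)
a=load("top0.npz");t=get_image("top");s=get_image("side");P=pts(t)
for n,im in(("top",t),("side",s)):
  for nm,lo,hi,ar,z in(("ivory",(18,40,120),(40,170,255),300,.006),("teal",(80,120,40),(100,255,255),500,.028),("pink",(150,60,100),(178,255,255),60,.015)):
    for c,_ in blobs(im,lo,hi,ar):
        q=np.array([ray(im,p,z) for p in c[:,0]]);w=cv2.minAreaRect((q[:,:2]*1000).astype(np.float32))
        if abs(w[0][0]-500)<220 and abs(w[0][1])<300: print(n,nm,np.round(w[0],1),np.round(w[1],1),round(w[2],1))
m=(P[...,2]>.046)&(P[...,2]<.065)&(P[...,1]<-.15)&(P[...,0]>.58)&(P[...,0]<.7)&(P[...,1]>-.27);print("cup",cv2.minEnclosingCircle((P[m][:,:2]*1000).astype(np.float32)))
cv2.imwrite("pics/t2.png",cv2.resize(t["frame"][...,::-1],(768,576)))
E
```

```text
time: 6.6
position: [0.6575, -0.0797, 0.0154]
tool_rot: [0.002, -3.141, -0.0]
ft_force: [0.1, 0.8, -0.1]
grip_width: 0.992
grip_force: 0.0
time: 8.02
position: [0.5075, 0.1712, 0.1814]
tool_rot: [-0.006, 3.141, 0.0]
ft_force: [0.5, -0.9, 0.2]
grip_width: 1.003
grip_force: 0.0
top ivory [358.8 133.3] [55.8 82.2] 68.8
top ivory [ 414.6 -174.8] [55.9 82.3] 6.5
top ivory [656.8 -79.8] [109.2  74.2] 1.0
top teal [613.3 192. ] [341.6  51.2] 89.1
top pink [443.  190.4] [20.2 20.7] 12.8
top pink [ 509.3 -208.1] [21.  21.3] 27.9
side ivory [356.9 137. ] [57.6 83.3] 68.8
side ivory [ 412.4 -171. ] [57.5 87.8] 6.7
side ivory [676.5 -72.1] [67.9 52.4] 89.5
side teal [607. 241.] [296.9  59.7] 88.1
side pink [441.5 193.7] [20.4 28.4] 11.5
side pink [ 506.2 -204.7] [22.7 42.9] 17.5
cup ((627.7987060546875, -216.33245849609375), 35.888267517089844)
```

View pics/t2.png

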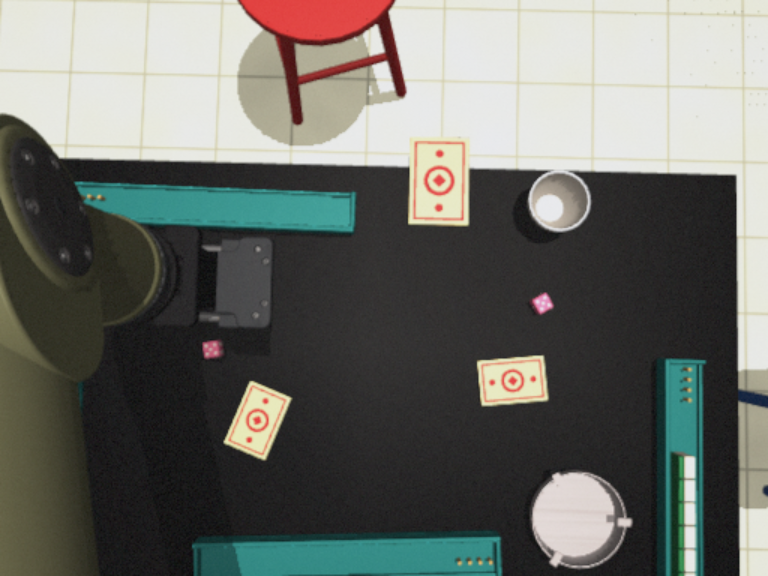

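The plaque is at px (438,181), centre x=656.8, which leaves it 37 mm beyond the edge, 1° off square. The cup (559,202), the dice and the rack's near end (354,212) are unmoved. The far part of the rack is only hidden by the arm.

```bash
python3 -c "
from bench import *
print(close_job())"
```

```text
the job is handed in; nothing more can be done
None
```

The job is handed in: the plaque was slid flat through the gap and released about 37 mm over the far edge, about 1° off square, and the rack, cup and dice show no measurable movement in the images; the hand-in returned no verdict.

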